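Cock the V-jaw spring clamp onto its stop pin

TASK

Set the V-jaw spring clamp open for the next part: with the fingertips push its wide upright push plate along the clamp, past the stop pin to the far end of its travel, then let it go so that the carriage springs back, catches on the stop pin and stays there half open. Leave the flat-jaw clamp with the narrow plate shut, and leave the loose things on the bench where they are.

Things in the scene. Friction and masses are not known exactly. Their poses are not given: they have to be found in the camera images.
- vee_clamp: V-jaw clamp, fixed on the bench: grey base 220 x 110 x 12, origin under its centre, x along the carriage's travel (roughly away from the robot), z up. A dark fixed anvil bridge, top at 62, spans the carriage at x 0 to 22; the jaw, its arms a V seen from above, is beyond it and rests on it at home. Spring tube on the -y side, stop pin on the +y side
- vee_slide (a joint): V-jaw clamp's carriage: 0 home (jaws shut), grows as it is pushed along the clamp's +x, 0.045 = hard end stop. Sprung back by 6 N at 0 to 10 N at 0.045, damped 40 N s/m; riding over the stop pin (about 0.005 to 0.03) adds up to 5 N: allow 18 N. Let go before about 0.031 it runs back to 0; let go later it comes back against the popped-up pin and stays at 0.030 (mid position)
- vee_plate (a point): V-jaw clamp's steel push plate at the carriage's -x end: middle of its push face (looking to -x), 50 above the bench; moves with the carriage, has the clamp's axes. Plate 56 wide (y), 8 thick, 19 to 75 above the bench. At home the face is 78 to -x of the clamp's origin; before it lies only the 12 high base, for 32 mm, then bare bench
- vee_jaw (a point): top of the V jaw, middle, at 60 above the bench; moves with the carriage
- vee_pin (a joint): V-jaw clamp's stop pin: 0 = up, grows to 0.014 as it is pressed down; sprung up by 2.4 to 3.5 N
- vee_pin_top (a point): top of that pin: steel, 10 dia, round head, 36 above the bench when up, at x -5, y 40 in the clamp's axes. The carriage's ear (a ramped lug on the +y side) presses it down in passing, then it pops up behind the ear
- flat_clamp: flat-jaw clamp, fixed on the bench: the same build and axes as the V-jaw clamp, but with a solid rectangular jaw and a narrow push plate; not to be operated
- flat_slide (a joint): flat-jaw clamp's carriage joint, same values and springs as vee_slide; 0 = shut
- flat_plate (a point): middle of the push face of the flat-jaw clamp's plate, 28 wide x 8 thick, top at 75, point at 50 above the bench
- socket: loose deep socket standing on end, dark steel, 32 dia x 50 tall, between the clamps; origin under its centre
- screwdriver: loose screwdriver 160 long lying between the clamps, nearer the robot; origin at the middle of its length
- spanner: loose spanner 200 long lying at the robot's left; origin at the middle of its length
- spraycan: loose spray can 54 dia x 160 tall, far left; origin under its centre
- jar: loose amber jar 70 dia x 85 tall, far right; origin under its centre
- tray: loose red tray 150 x 100 x 30 with bolts, at the robot's right; origin under its centre
- tape: loose black roll of tape 90 dia x 25 tall, beyond the clamps; origin under its centre

How it is judged:
By the outcome, as a careful person would: the job done as asked, in the order asked, and still so for the second after the job is handed in, with the robot touching nothing.
It also fails if it takes over 35 s, if anything falls off the work surface, if the arm or the gripper's body presses on something with over 40 N, if the wrist force passes 120 N, or if a joint passes its speed limit or range.

ROBOT

A 6-joint arm with a two-finger parallel gripper is mounted at the origin on the work surface. World frame = base frame: x ahead of the robot, y to its left, z up, the work surface at z = 0. Lengths are in m, angles in degrees, forces in N, time in s.
With the tool pointing down it reaches from about 0.2 to 0.875 m from the base axis. Payload 3.4 kg.
Tool frame: the origin (TCP) lies midway between the tips of the shut fingers; the grasp point (between the pads) lies 19 mm behind it; z points along the fingers, y is the line along which they close (so a half turn about z gives the same grasp; the last joint's range is limited). The gripper opens to 94 mm and grips with 3 to 60 N. Pads are 16 mm wide; open, the fingers measure 119 mm over their backs; the gripper's body (75 mm by 177 mm) begins 78 mm behind the grasp point.
Start: joints at [66.349, 15.808, 86.224, -0, 77.962, -6.933], TCP at [0.165, 0.551, 0.205] pointing down, gripper open.
Joint ranges: [-165.64, 165.64], [-43.16, 119.46], [12.63, 154.43], [-67.54, 247.53], [6.08, 155.33], [-154.97, 154.97]. Speed limits (degrees/s): [147.25, 147.25, 180, 180, 180, 180].

INTERFACE

Orientations are given as [roll, pitch, yaw] about the fixed x, y, z axes, in that order (R = Rz(yaw) Ry(pitch) Rx(roll)).
In Python, from station import r, gripper_to, capture gives the robot as it stands. Calls block until the motion is done:
- r.move_ptp(position, orientation): joint-space move of the TCP to a pose.
- r.movel(position, orientation=None, velocity=0.15, max_force=None): straight line of the TCP; orientation=None keeps the orientation; velocity is the mean speed in m/s. With max_force (N) it stops when the force on the tool has changed by that much, and returns True; else False.
- r.move_j(angles): joint-space move.
- gripper_to(opening, newtons=None): finger opening in m; newtons is the grip in N (None keeps the last); returns when the fingers have stopped.
- r.hold(seconds).
- r.ik(position, orientation): joint angles nearest the present ones, or None.
- r.get_obs(): the state.
- capture(name): name is "side" or "top" or "wrist"; returns a dict with "color" (384x512x3 uint8, red, green, blue), "K" (3x3 intrinsics, pixels), "rvec" (rotation vector, rad) and "tvec" (3), from world to camera coordinates, as OpenCV has them. Camera axes: x right, y down, z forward; pixel columns grow to the right and rows downward; lengths in m; the calibration is good to about 2 mm. A picture is of the moment at which its call begins. There is no depth.
A pose or a line that the arm cannot do raises r.IKError and nothing moves.
- r.sign_off(): hands the job in; it is judged then, once.
The state is a dict: "time_s": time; "joint_pos": joint angles; "qd": joint speeds; "effort": joint torques, N m; "tcp_pos": TCP position; "tcp_rot": TCP orientation; "ft_force": force on the tool from outside, world axes, zero at the start; "moment": the same for the moment, N m; "grip_width": finger opening in m; "grasp_force": force on a finger pad.
Only numpy, scipy, OpenCV 4.12 (cv2) and the standard library are available. Lean on these libraries where they do the work, as an engineer would, in place of code of your own. Each camera call takes 0.05 s, during which the arm holds its last target. There are 200 camera calls.

## Working session

There is one attempt and no reset: what is moved stays moved. The work goes in short steps, each a Python script; the robot and the scene stay as the last script left them, time stands still between calls to the robot, and variables do not carry over. Pictures are saved under pics/ and viewed, at most 10 in all, crops included, and the job is handed in when it is done.

```bash
mkdir -p pics
cat > h.py <<'E'
import numpy as np, cv2
from station import r, gripper_to, capture
def snap(n,f):
    c=capture(n); cv2.imwrite(f'pics/{f}.png',c['color'][:,:,::-1]); np.savez(f'pics/{f}.npz',**c); return c
def px2w(f,u,v,z):
    c=np.load(f'pics/{f}.npz'); R=cv2.Rodrigues(c['rvec'])[0]; C=-R.T@c['tvec'].ravel()
    d=R.T@np.linalg.inv(c['K'])@[u,v,1]; return C+d*(z-C[2])/d[2]
def w2px(f,p):
    c=np.load(f'pics/{f}.npz'); return cv2.projectPoints(np.array(p,float).reshape(-1,3),c['rvec'],c['tvec'],c['K'],None)[0].reshape(-1,2)
E
python3 - <<'E'
from h import *
snap('top','top1');snap('side','side1')
for f in('top1','side1'):
    i=cv2.imread(f'pics/{f}.png');cv2.imwrite(f'pics/{f}b.png',cv2.resize(i,(800,600),interpolation=cv2.INTER_CUBIC))
E
```

```text
(no output)
```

View pics/top1b.png

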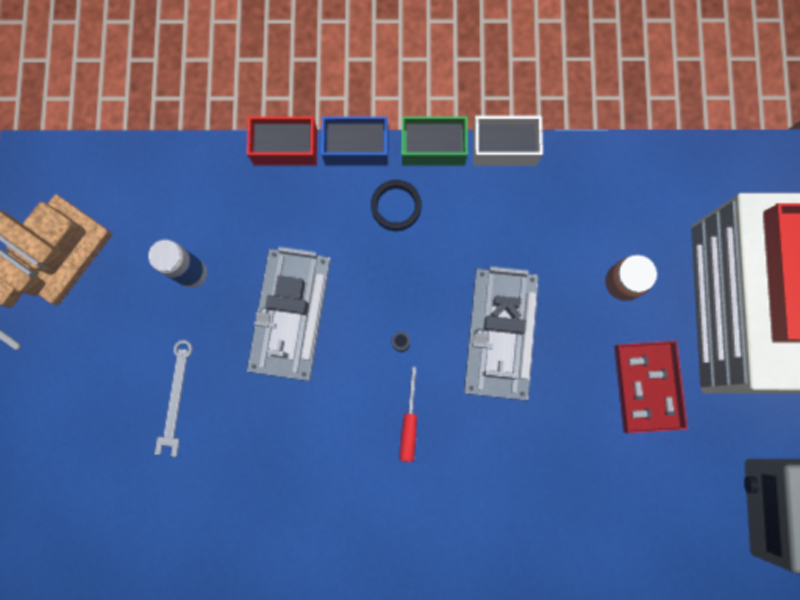

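View pics/side1b.png

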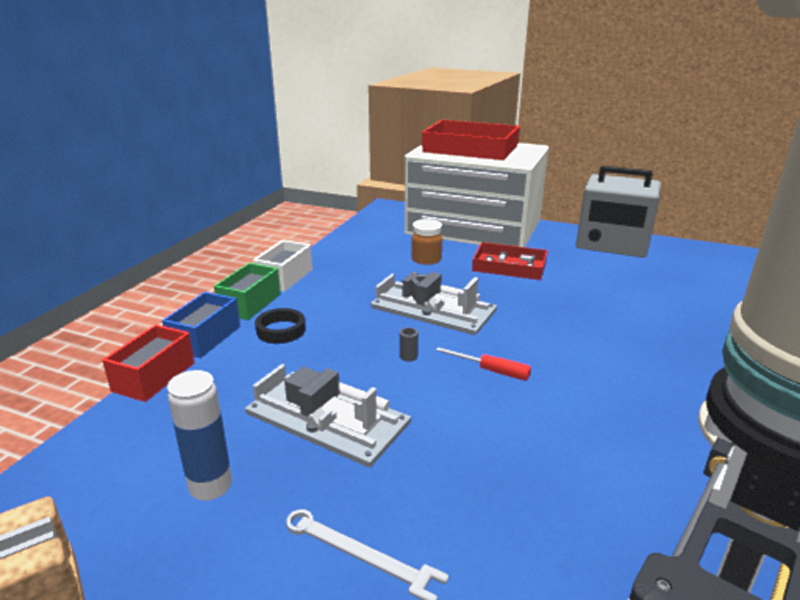

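The top view shows the V-jaw clamp on the right, with base corners at about (466,394), (528,400), (538,274) and (477,268) in the 800 px picture. The flat-jaw clamp is on the left at about (290,315). The area in front of the V clamp's plate is clear. Next I'll fit the clamp's pose.

Run:
```python
from h import *
P=np.array([px2w('top1',u*.64,v*.64,.012)[:2] for u,v in[(466,394),(528,400),(538,274),(477,268)]])
L=np.array([[-.11,.055],[-.11,-.055],[.11,-.055],[.11,.055]])
c=P.mean(0); q=P-c
a=np.arctan2((L[:,0]*q[:,1]-L[:,1]*q[:,0]).sum(),(L*q).sum())
print(P.round(4),c,np.degrees(a)); 
R=np.array([[np.cos(a),-np.sin(a)],[np.sin(a),np.cos(a)]])
print('res',(q-L@R.T).round(4)); f=c+R@[-.078,0]; print('plate',f)
# view from above, pulled back, gripper open axis along clamp y
p=c+R@[-.10,0]; print(np.linalg.norm(p))
print(r.get_obs()['tcp_rot'],r.get_obs()['time_s'])
yaw=np.degrees(a)
for y in (yaw,yaw+180,yaw-180): print(y,r.ik([*p,.3],[180,0,y]))
```

```text
[[ 0.4665 -0.1039]
 [ 0.4565 -0.2101]
 [ 0.6762 -0.2326]
 [ 0.6868 -0.1255]] [ 0.57148083 -0.16806512] -5.687581407968351
res [[-0.001  -0.0015]
 [-0.0001  0.0018]
 [ 0.0007  0.0011]
 [ 0.0004 -0.0013]]
plate [ 0.49386482 -0.160335  ]
0.49776655420902494
[-1.79909655e+02 -9.81022869e-03  1.63278700e+02] 0.1
-5.687581407968351 [-2.65400671e+01  6.71271766e+00  8.48481967e+01 -2.54444375e-14
  8.84390857e+01  6.91475143e+01]
174.31241859203166 [ -26.54006706    6.71271766   84.84819666    0.           88.43908567
 -110.85248565]
-185.68758140796834 [ -26.54006706    6.71271766   84.84819666    0.           88.43908567
 -110.85248565]
```

Run:
```python
from h import *
r.movel([.165,.551,.28],velocity=.25)
r.move_ptp([.44,-.155,.25],[180,0,-5.7]); gripper_to(0.0)
snap('wrist','w1'); o=r.get_obs();print(o['time_s'],o['tcp_pos'],o['grip_width'])
# predicted points: plate top edge ends (face), base corners
a=np.radians(-5.7);R=np.array([[np.cos(a),-np.sin(a)],[np.sin(a),np.cos(a)]]);c=np.array([.5715,-.1681])
pts=[[*(c+R@[x,y]),z] for x,y,z in[(-.078,.028,.075),(-.078,-.028,.075),(-.11,.055,.012),(-.11,-.055,.012),(-.005,.04,.036)]]
q=w2px('w1',pts);print(q)
i=cv2.resize(cv2.imread('pics/w1.png'),(800,600))
for u,v in q*800/512: cv2.circle(i,(int(u),int(v)),3,(0,0,255),-1)
cv2.imwrite('pics/w1b.png',i)
```

```text
4.6917 [ 0.44002156 -0.15500873  0.25000831] 0.0003953951869100271
[[234.36337767 141.08302836]
 [277.48111974 141.11475461]
 [220.56457781 159.89904621]
 [291.2442169  159.95833898]
 [226.81282547  85.3259565 ]]
```

View pics/w1b.png

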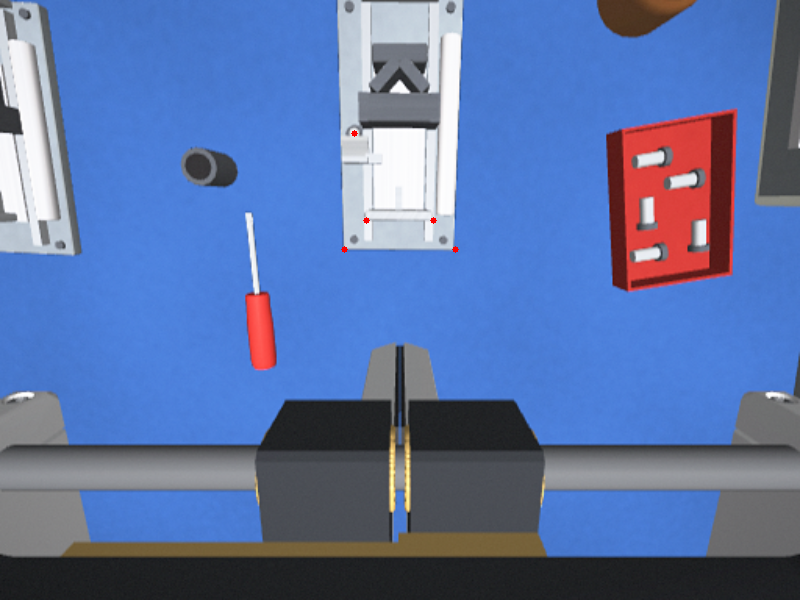

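The predicted plate edge (366–433, 220), base corners and pin (354,133) all land on the V clamp in the wrist image, so the pose is good. Next I'll approach the plate and push it.

Run:
```python
from h import *
a=np.radians(-5.7);R=np.array([[np.cos(a),-np.sin(a)],[np.sin(a),np.cos(a)]]);c=np.array([.5715,-.1681])
W=lambda x,z:[*(c+R@[x,0]),z]
def st(t):
    o=r.get_obs(); p=R.T@(np.array(o['tcp_pos'])[:2]-c); f=np.array(o['ft_force']); print(t,round(o['time_s'],2),'local',p.round(4),'F',(R.T@f[:2]).round(1),f[2].round(1)); return p[0]
r.movel(W(-.125,.12),velocity=.15); r.movel(W(-.125,.035),velocity=.1); st('down')
print(r.movel(W(-.07,.035),velocity=.025,max_force=4)); x0=st('contact')
if -.1<x0<-.078:
    print(r.movel(W(x0+.040,.035),velocity=.03,max_force=30)); st('push1')
    print(r.movel(W(x0+.055,.035),velocity=.012,max_force=12)); x1=st('end'); print(x1-x0)
    snap('wrist','w2')
```

```text
down 6.71 local [-0.1244 -0.0002] F [ 0.5 -0.3] 0.3
True
contact 8.16 local [-0.087   0.0002] F [-0.5 -0. ] -0.6
True
push1 8.96 local [-0.0798  0.0005] F [-8.8 -1.6] 7.0
True
end 10.24 local [-0.0829  0.0009] F [-9.6 -1.8] 7.6
0.004120068324211579
```

Run:
```python
from h import *
snap('side','s2')
i=cv2.imread('pics/s2.png');x=w2px('s2',[.53,-.16,.06])[0].astype(int);print(x)
a=cv2.resize(i[max(0,x[1]-60):x[1]+60,max(x[0]-80,0):x[0]+80],(800,600),interpolation=cv2.INTER_CUBIC)
cv2.imwrite('pics/s2b.png',a)
o=r.get_obs();print(o['ft_force'],o['tcp_pos'],o['tcp_rot'],o['moment'],o['time_s'],o['grasp_force'])
```

```text
[290 183]
[-7.16527245 -0.46697939  6.47553315] [ 0.48827048 -0.1587931   0.03310893] [-179.82199265    3.14681482   -5.32613648] [-0.12534958  1.29363106 -0.10234764] 10.3417 3.579901149496436
```

View pics/s2b.png

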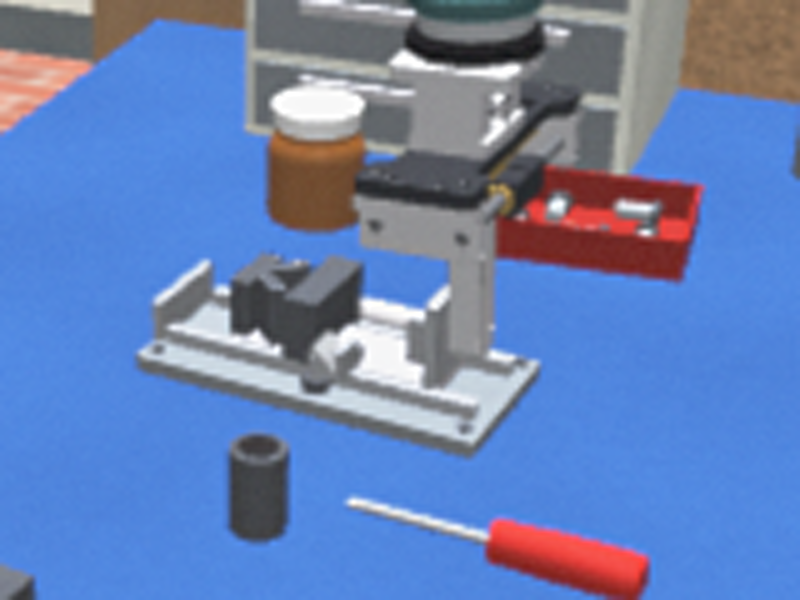

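View pics/w2.png

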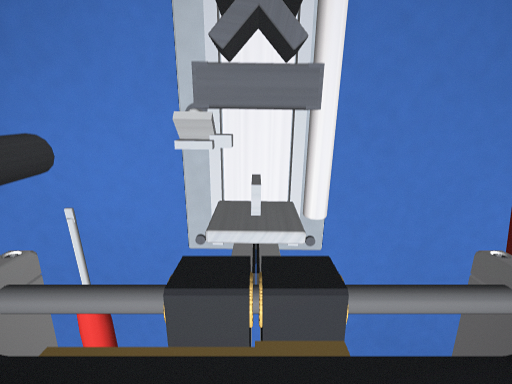

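The pictures show the shut fingertips on the middle of the wide plate and clear of everything else. The carriage has barely started to move. The arm yields under load (3° tilt), and the force stop fired early. I'll push in small steps instead, reading the state after each one.

Run:
```python
from h import *
a=np.radians(-5.7);R=np.array([[np.cos(a),-np.sin(a)],[np.sin(a),np.cos(a)]]);c=np.array([.5715,-.1681])
W=lambda x,z:[*(c+R@[x,0]),z]
for k in range(11):
    xt=-.080+.005*k
    r.movel(W(xt,.035),[180,0,-5.7],velocity=.02)
    o=r.get_obs(); p=R.T@(np.array(o['tcp_pos'])[:2]-c); f=np.array(o['ft_force'])
    print(round(o['time_s'],2),round(xt,3),p.round(4),o['tcp_pos'][2].round(4),(R.T@f[:2]).round(1),f[2].round(1),np.round(o['tcp_rot'],1))
    if abs(f).max()>28 or p[0]>-.0415: break
snap('wrist','w3')
```

```text
10.6 -0.08 [-0.0847  0.0009] 0.0341 [-7.2 -0.8] 1.7 [-179.9    0.5   -5.7]
11.0 -0.075 [-0.0794  0.0009] 0.0341 [-6.6  0. ] 2.5 [-179.9    0.5   -5.7]
11.4 -0.07 [-0.0788  0.0009] 0.0341 [-14.7  -3. ] 10.1 [-179.9    1.    -5.6]
11.8 -0.065 [-0.0744  0.0009] 0.0341 [-15.6  -1.7] 9.6 [-179.9    1.    -5.6]
12.2 -0.06 [-0.0705  0.0008] 0.0341 [-16.9  -1.9] 11.3 [-179.9    1.1   -5.6]
12.6 -0.055 [-0.0582  0.0008] 0.0341 [-4.4  0.3] -1.2 [-179.9    0.3   -5.7]
13.0 -0.05 [-0.0541  0.0007] 0.034 [-8.5 -0.2] 1.9 [-179.9    0.5   -5.7]
13.4 -0.045 [-0.0494  0.0007] 0.034 [-9.1  0.1] 1.9 [-179.9    0.5   -5.7]
13.8 -0.04 [-0.0445  0.0007] 0.0341 [-9.4 -0.5] 2.8 [-179.9    0.5   -5.7]
14.2 -0.035 [-0.042   0.0007] 0.0341 [-12.8  -1.3] 7.2 [-179.9    0.8   -5.6]
14.6 -0.03 [-0.0423  0.0007] 0.0341 [-23.7  -3.7] 15.0 [-179.9    1.4   -5.6]
```

View pics/w3.png

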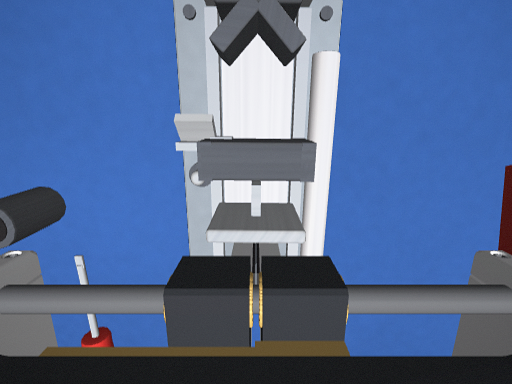

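The plate stopped while the force rose to 24 N after about 45 mm of travel, so it is at the hard stop. The ear is past the pin, which shows popped up at (198,175). Next I'll back off, lift and check.

Run:
```python
from h import *
a=np.radians(-5.7);R=np.array([[np.cos(a),-np.sin(a)],[np.sin(a),np.cos(a)]]);c=np.array([.5715,-.1681])
W=lambda x,z:[*(c+R@[x,0]),z]
r.movel(W(-.12,.035),[180,0,-5.7],velocity=.05)
r.movel(W(-.13,.25),[180,0,-5.7],velocity=.15)
r.hold(.3)
snap('wrist','w4');o=r.get_obs();print(o['time_s'],o['ft_force'])
pts=[[*(c+R@[s-.078,y]),.075] for s in(0,.03,.045) for y in(.028,-.028)]
print(w2px('w4',pts).round(1))
i=cv2.imread('pics/w4.png')
for s,col in((1,(0,0,255)),):
    for u,v in w2px('w4',pts[2:4]): cv2.circle(i,(int(u),int(v)),1,col,-1)
cv2.imwrite('pics/w4b.png',cv2.resize(i[0:210,130:410],(800,600),interpolation=cv2.INTER_CUBIC))
```

```text
18.5333 [ 0.15362116 -0.44320029  0.41705426]
[[234.5 142.6]
 [277.6 142.6]
 [234.  118.6]
 [278.1 118.6]
 [233.8 106.2]
 [278.3 106.2]]
```

View pics/w4b.png

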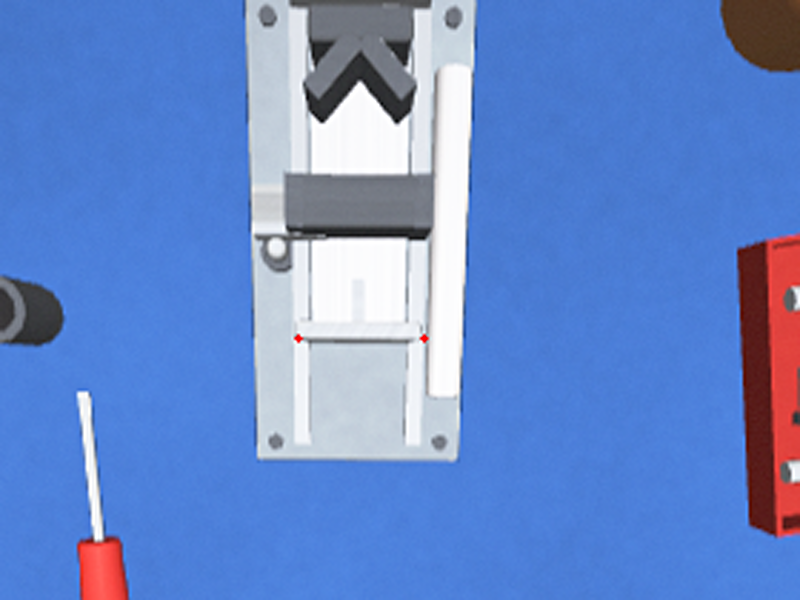

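The plate's front edge sits on the predicted 0.030 mark (298–424, 338). The ear rests against the raised pin (276,250), and the loose things near the clamp are undisturbed.

```bash
python3 -c "
from h import *
print(r.sign_off())"
```

```text
the job is handed in; nothing more can be done
None
```

The V-jaw clamp was pushed to its end stop and let go, and it now rests half open against the stop pin at about 0.030; the robot touched only its push plate, and the job was handed in at about 18.5 s.

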